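Dose antiseptic, then test, free and hold open the swab box lid

TASK

I want to take a swab and dip it in antiseptic. First press the pump head of the antiseptic bottle all the way down and let it come back up; then try the swab box's lid with an upward tug on its front tab before you touch the thumb slide, and if the lid turns out to be caught, push the slide to its other end to free it. Lift the lid well open (45 degrees or so) by its tab and finish holding it there, without letting go; do not push the other things about.

Things in the scene. Friction and masses are not known exactly. Their poses are not given: they have to be found in the camera images.
- swab_box: Frosted plastic swab box fixed to the counter: 120 (x) by 110 (y) by 80 mm high, walls 5 mm, with a solid side deck on its -y side (90 mm long in x from -50 to +40, y from -116 to -55, top 80 mm high). Origin: centre of the underside of the 120 by 110 box; z up; -x is its front (turned roughly towards the robot), where the lid's tab sticks out. Its position and yaw vary.
- lid_hinge (a point): Middle of the lid's hinge line, at the box's far top edge (box x +60 mm, y 0, 80 mm high). The hinge line runs along the box's y axis. Does not move with the lid; axes as the box's.
- lid_tab (a point): Centre of the grip block of the lid's tab. The block is 14 (x) by 28 (y) by 18 mm high, on a 14 mm wide stem, and stands clear in front of the box: its centre is 152 mm from the hinge line towards the front (32 mm in front of the box's front face) and 6 mm above the hinge's height when shut. Pinch it from above across its 28 mm (along the box's y). Moves and turns with the lid. There is nothing below it but the counter.
- lid (a joint): Lid angle, rad: 0 shut, grows as the tab rises, stop at 1.25. The lid weighs 120 g and a light spring shuts it (well under 2 N at the tab): it never stays open by itself. When caught it has play of about 0.04 rad (about 6 mm at the tab) and then stops dead; when free it just goes on rising. Inside the grey hood (74 by 22 mm, 20 mm high) on the lid's -y edge a hidden pin on the lid may or may not lie over against the slide's tongue: only a tug tells.
- slide_nub (a point): Middle of the top of the steel thumb nub of the slide on the side deck: 12 (x) by 16 (y) mm, rising 24 mm from a flat 40 by 30 mm plate 6 mm thick, so its top is 110 mm above the counter. It stands 25 mm from the lid's hood. Axes as the box's.
- slide (a joint): Slide position, m: starts at 0 (near end, towards the box's front); pushed along the box's +x (away from the front) it stops at its other end at 0.018. About 2 N of friction; stays where it is left. The ends are unmarked: at one of them it may catch the lid. If the lid is caught with the slide at 0, it is free with the slide fully at 0.018; if the lid is free with the slide at 0, moving the slide may catch it.
- bottle: Brown antiseptic bottle, 52 mm across, 122 mm high up to the pump, screwed to the counter by a steel foot plate 68 mm across. Origin: centre of its underside. z up; the spout points along its -x. Position and yaw vary.
- nozzle_top (a point): Centre of the flat top of the white pump head, on the bottle's axis, 150 mm above the counter when up; the head is 34 mm across and 14 mm thick, with a 9 mm thick spout reaching 56 mm out over the dish.
- nozzle (a joint): Pump head travel, m: 0 up, 0.010 all the way down; it springs back. Needs about 1.5 N to start and 6.5 N to reach the bottom stop.
- dish: Grey ceramic dish, 72 mm across, 24 mm high, loose under the spout. Origin: centre of its underside. Leave it.
- jar: Ceramic cream jar, 56 mm across, 45 mm high, loose. Origin: centre of underside. Leave it.
- mug: Ceramic mug with two toothbrushes, 74 mm across, about 180 mm high over the brushes, loose. Origin: centre of underside. Leave it.
- tray: Bamboo tray 110 (x) by 180 (y) by 18 mm, loose. Origin: centre of underside. Leave it.
- tweezers: Steel tweezers, 100 mm long along y, lying in the tray. Leave them.
- round_mirror: Round hand mirror lying flat, disc 110 mm across, 12 mm thick, its handle reaching 150 mm from the disc's centre along -x. Origin: centre of the disc's underside. Leave it.
- nail_brush: Wooden nail brush 40 (x) by 90 (y) by 35 mm, loose. Origin: centre of underside. Leave it.

How it is judged (in metres and radians):
On the way, in this order (a step that is already met when the one before it is completed fails the run):
1. the pump head is pressed all the way down (at least 8 of its 10 mm) (value of joint nozzle above 0.008 m), for 0.05 s.
2. the pump head is back up (within 2 mm) (value of joint nozzle below 0.002 m), for 0.1 s.
3. the lid is tugged: it rises by at least 0.015 rad, with the slide still where it was (within 5 mm) (value of joint lid above 0.015 rad and distance of slide_nub from where it was at the start of the episode below 0.005 m), for 0.1 s.
4. the lid is opened past 0.55 rad (value of joint lid above 0.55 rad), for 0.2 s.
At the end, for the whole second after the job is handed in: The gripper's fingers still touch and hold up the lid, which stands open by more than 0.55 rad (about 32 degrees) and is still (under 0.1 rad/s); the pump head is up within 2 mm; no bystander has been moved by more than 30 mm (value of joint lid above 0.55 rad and contact force between the fingers and lid above 0.2 N and velocity of joint lid between -0.1 and 0.1 rad/s and value of joint nozzle below 0.002 m); the arm keeps its last pose, push and grip.
It fails at once if a bystander (dish, jar, mug, tray, tweezers, hand mirror, nail brush) is moved by more than 30 mm (distance of any of dish, jar, mug, tray, tweezers, round_mirror, nail_brush from where it was at the start of the episode above 0.03 m).
It also fails if it takes over 72 s, if anything falls off the work surface, if the arm or the gripper's body presses on something with over 40 N, if the wrist force passes 120 N, or if a joint passes its speed limit or range.

ROBOT

A 7-joint arm with a two-finger parallel gripper is mounted at the origin on the work surface. World frame = base frame: x ahead of the robot, y to its left, z up, the work surface at z = 0. Lengths are in mm, angles in rad, forces in N, time in s.
With the tool pointing down it reaches from about 350 to 900 mm from the base axis. Payload 19.9 kg.
Tool frame: the origin (TCP) lies on the centre line of the jaws, within the pads' length; the fingertips stand 11 mm ahead of it and the grasp point (between the pads) lies 8 mm behind it; z points along the fingers, y is the line along which they close (so a half turn about z gives the same grasp; the last joint's range is limited). The gripper opens to 85 mm and grips with 20 to 120 N. Pads are 22 mm wide; open, the fingers measure 114 mm over their backs; the gripper's body (76 mm by 85 mm) begins 54 mm behind the grasp point. The pads swing forward as they close: fully open they stand 13 mm farther back than shut.
Start: joints at [1.161, 0.417, -0.01, 1.614, 0.005, 1.111, -0.053], TCP at [224.722, -583.183, 242.26] pointing down, gripper open.
Joint ranges: [-2.81, 2.81], [-0.39, 2.02], [-1.27, 1.25], [0.06, 2.57], [-1.19, 4.33], [0.19, 2], [-2.82, 2.82]. Speed limits (rad/s): [1.89, 1.89, 2.39, 2.39, 3.01, 3.01, 3.01].

INTERFACE

Orientations are given as a unit quaternion [x, y, z, w].
In Python, from cell import sense, camera, calibration, job_done, recognise gives the robot as it stands.
- The arm moves only by the shell command python3 -m inch 'ROWS' [OPENING] [FORCE]. ROWS is JSON, a list of rows, each a list of 4 numbers: the shift along the tool's x, y, z each as a share of 0.1 m, from -1 to 1, then the turn about the tool's z as a share of 0.5 rad, from -1 to 1. A call has 1 to 5 rows; each row is the pose to reach, as a shift and turn from the pose commanded when the call began, along the tool's axes at that moment; what a row does not reach only later rows make up. A row lasts 1/12 s, in which the tool goes at most 41.7 mm and 7.16 degrees, less where a joint would pass 70% of its speed; a pose out of reach is approached as far as the arm can. A call with a number of a shift or a turn outside -1 to 1 is refused whole. A call with a gripper value outside its range is refused whole. OPENING is the closure, from -1 (fully open) to 1 (shut), set as the call begins (- or left out, the last holds). The fingers move at their own pace and stop on an object; FORCE is the grip in N (left out, the last holds). Time passes only in rows, so rows that repeat a pose let the fingers close. It gives the time, the measured TCP pose, the force, the opening and the grip force at its end, in the units of the state.
- sense(): the state, without advancing time (a new reading comes with each control period).
- camera(name): name is "scene" or "side" or "wrist"; returns the picture (384x512x3 uint8, blue, green, red); there is no depth.
- calibration(name): a dict with "vfov" (degrees; the focal length in pixels is half the picture's height over the tangent of half this angle, whatever the lens; pixels are square), "cx", "cy" (the principal point, pixels), "world_from_camera" (4x4, takes a point from camera to world coordinates); the wrist camera has in their place "T_tool_cam" (4x4, takes a point from camera to tool coordinates, whose origin is the TCP and whose axes are the flange's). Camera axes: x right, y up, looking along -z (the intrinsics and any distortion apply to the point x, -y, -z); pixel columns grow to the right and rows downward; lengths in mm; the calibration is good to about 2 mm. A picture is of the moment at which its call begins: read the wrist's pose just before it. calibration takes no time and is no camera call.
- job_done(): hands the job in; it is judged then, once.
Trained networks look in the newest picture that a camera, given by its name, has taken for a name from the list of things; names that differ only in an ending like _2 or _b are one class to them, and where a whole thing is asked for, a point or a joint stands for the part that bears it (a point fixed in the world has none). Each returns a list of dicts, best first, with "confidence" (0 to 1); they miss things now and then, are a little off and sometimes report something else, mostly with a low value. They report only what shows in the picture. A call takes as long as a camera call.
- recognise(camera, thing): "rect" ([centre column, centre row, width, height] in pixels, round what is visible of it).
The state is a dict: "t": time; "joint_pos": joint angles; "qd": joint speeds; "tau": joint torques, N m; "ee_pos": TCP position; "ee_rot": TCP orientation; "ft_force": force on the tool from outside, world axes, zero at the start; "ft_torque": the same for the moment, N m; "gripper_width": finger opening in mm; "gripper_force": force on a finger pad.
Only numpy, scipy, OpenCV 4.12 (cv2) and the standard library are available. Lean on these libraries where they do the work, as an engineer would, in place of code of your own. Each camera call takes 0.05 s, during which the arm holds its last target. There are 200 camera calls.

## Working session

There is one attempt and no reset: what is moved stays moved. The work goes in short steps, Python scripts to look and compute and a shell command to move; the robot and the scene stay as the last step left them, time stands still between calls to the robot, and variables do not carry over. Pictures are saved under pics/ and viewed, at most 10 in all, crops included, and the job is handed in when it is done.

```bash
ls; mkdir -p pics; python3 - <<'E'
from cell import *
import cv2,json
s=sense();print(s['t'],s['ee_pos'],s['ee_rot'],s['gripper_width'])
ims=[]
for c in('scene','side'):
    im=camera(c);cv2.imwrite(f'pics/{c}0.png',im)
    k=calibration(c);print(c,{a:(v if not hasattr(v,'tolist') else v.tolist()) for a,v in k.items()})
    for n in('swab_box','lid_tab','slide_nub','bottle','nozzle_top','dish','mug'):
        r=recognise(c,n);print(n,[( [round(x,1) for x in d['rect']],round(d['confidence'],2)) for d in r[:2]])
print(calibration('wrist'))
E
```

```text
pics
0.0 [ 224.55406398 -582.90301478  241.66238678] [ 9.83143932e-01  1.82832178e-01 -1.72600264e-04 -6.10751059e-04] 85.26577137293768
scene {'vfov': 56.558831711999524, 'cx': 257.5741452595705, 'cy': 190.1417289465293, 'world_from_camera': [[0.29940676823553225, -0.8206305084465249, 0.48674547326251794, 1116.146880220959], [0.9541253574592273, 0.25784930543082657, -0.15217929537930566, -127.29712061539816], [-0.0006240096601857872, 0.5099797096901391, 0.8601862044443083, 1058.0324940029095], [0.0, 0.0, 0.0, 1.0]]}
swab_box [([273.8, 204.2, 68.1, 69.3], 0.62)]
lid_tab [([282.0, 191.8, 48.0, 41.5], 0.72)]
slide_nub [([257.0, 197.7, 13.8, 12.3], 0.43)]
bottle [([180.2, 190.4, 30.9, 47.9], 0.81)]
nozzle_top [([174.4, 179.6, 7.4, 18.1], 0.48)]
dish [([179.2, 185.4, 24.0, 15.3], 0.5)]
mug [([247.7, 270.0, 23.8, 39.4], 0.97), ([271.9, 201.4, 71.5, 68.8], 0.53)]
side {'vfov': 44.26502919553962, 'cx': 255.80203146524312, 'cy': 188.92836078401228, 'world_from_camera': [[-0.9584493519887741, 0.21696707267079746, -0.18520294017364775, 327.6375855648726], [-0.2852615728228738, -0.7271113511451
[... 232 characters left out ...]
5], 0.59)]
slide_nub [([260.6, 192.1, 13.9, 8.9], 0.67), ([323.7, 165.8, 20.0, 11.5], 0.39)]
bottle [([310.1, 153.9, 30.7, 42.3], 0.6)]
nozzle_top [([252.8, 217.2, 57.7, 64.7], 0.68)]
dish [([322.6, 166.6, 20.1, 12.2], 0.54)]
mug [([206.1, 161.1, 25.2, 46.5], 0.98)]
{'vfov': 67.61700962363834, 'cx': 256.9252272812425, 'cy': 193.8835828296301, 'T_tool_cam': array([[-3.24204002e-04,  9.57107991e-01,  2.89731234e-01,
         7.33698169e+01],
       [ 9.99999615e-01,  7.39735867e-05,  8.74614596e-04,
         3.60135325e-01],
       [ 8.15668160e-04,  2.89731406e-01, -9.57107646e-01,
        -1.32562310e+02],
       [ 0.00000000e+00,  0.00000000e+00,  0.00000000e+00,
         1.00000000e+00]])}
```

```bash
python3 - <<'E'
import cv2
im=cv2.imread('pics/scene0.png');c=im[140:310,130:350];cv2.imwrite('pics/s1.png',cv2.resize(c,None,fx=3.5,fy=3.5,interpolation=2))
im=cv2.imread('pics/side0.png');c=im[110:270,180:380];cv2.imwrite('pics/s2.png',cv2.resize(c,None,fx=3.7,fy=3.7,interpolation=2))
E
```

```text
(no output)
```

View pics/s1.png

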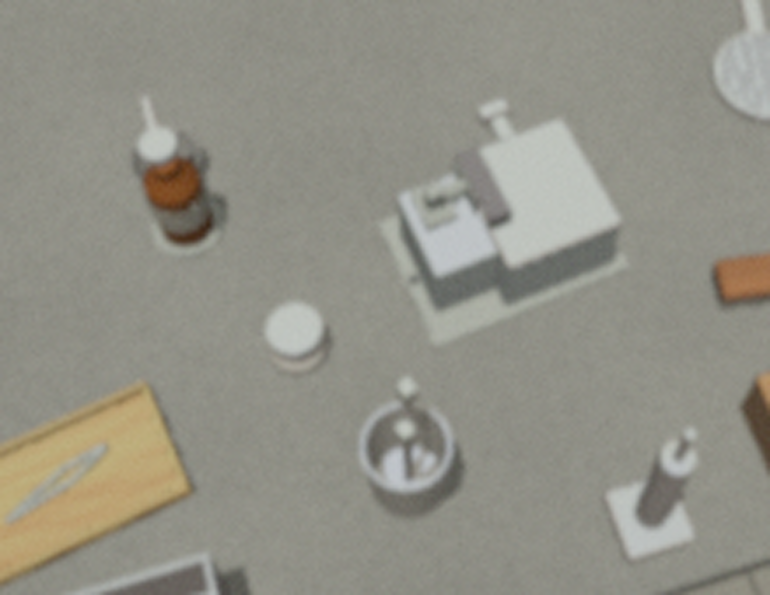

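View pics/s2.png

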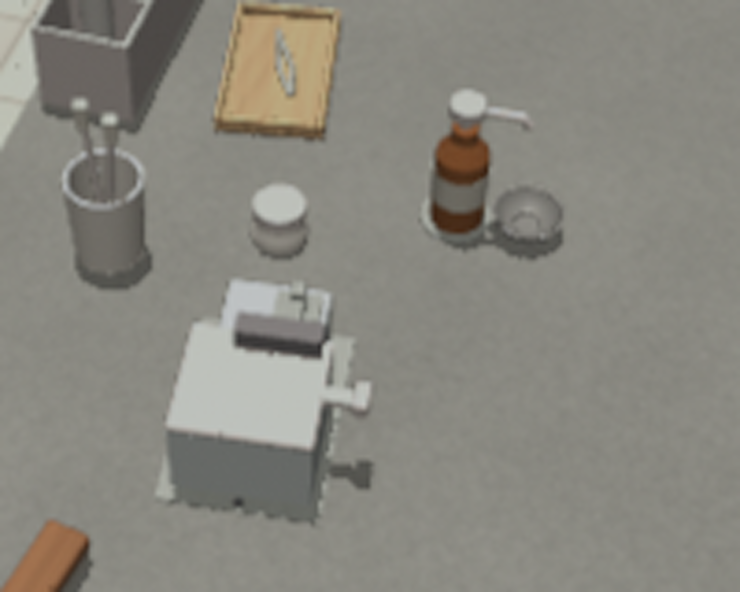

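Scene view: pump head about (175,181), spout pointing up and left; tab about (271,171); nub near (255,194). Side view: pump head about (306,138), tab about (277,217), hinge edge on the left from about (225,226) to (233,197). The mug, jar and tray stay clear of the paths.

```bash
cat > h.py <<'E'
import numpy as np
from scipy.optimize import least_squares
from scipy.spatial.transform import Rotation as R
from cell import *
def proj(c,P,W=None):
    k=calibration(c);W=np.array(k['world_from_camera']) if W is None else W
    p=np.linalg.inv(W)@np.append(P,1);f=192/np.tan(np.radians(k['vfov']/2))
    return np.array([k['cx']+f*p[0]/-p[2],k['cy']-f*p[1]/-p[2]])
def wristW(s):
    T=np.eye(4);T[:3,:3]=R.from_quat(s['ee_rot']).as_matrix();T[:3,3]=s['ee_pos'];return T@calibration('wrist')['T_tool_cam']
def ray(c,uv,z,W=None):
    k=calibration(c);W=np.array(k['world_from_camera']) if W is None else W
    f=192/np.tan(np.radians(k['vfov']/2));d=W[:3,:3]@np.array([(uv[0]-k['cx'])/f,-(uv[1]-k['cy'])/f,-1])
    return W[:3,3]+d*(z-W[2,3])/d[2]
def boxpt(p,q):
    c,s=np.cos(p[2]),np.sin(p[2]);return np.array([p[0]+c*q[0]-s*q[1],p[1]+s*q[0]+c*q[1],q[2]])
def to_tool(s,P):
    "shift of TCP to world P in tool axes, shares of 0.1m"
    return R.from_quat(s['ee_rot']).inv().apply(np.array(P)-s['ee_pos'])/100
E
python3 - <<'E'
from h import *
S=lambda u,v:(130+u/3.5,140+v/3.5)
D=lambda u,v:(180+u/3.7,110+v/3.7)
print('pump',ray('scene',S(158,143),150),ray('side',D(467,104),150))
print('spout tip',ray('scene',S(146,99),145),ray('side',D(528,122),140))
print('tab',ray('scene',S(493,108),95),ray('side',D(361,390),95))
for p,q in[((562,120),(315,442)),((620,220),(168,428)),((498,268),(195,322))]:
    print(ray('scene',S(*p),84).round(),ray('side',D(*q),84).round())
obs=[('scene',S(493,108),(-92,0,95)),('side',D(361,388),(-92,0,95))]
for c,l in(('scene',[(562,120),(620,220),(498,268)]),('side',[(315,442),(168,428),(195,322)])):
    pass
E
```

```text
pump [ 497.13858713 -193.23354789  150.        ] [ 493.33145099 -191.70825309  150.        ]
spout tip [ 445.22195063 -195.12595495  145.        ] [ 437.57734651 -195.1085085   140.        ]
tab [514.78716624 105.89744324  95.        ] [510.59332564 104.69929151  95.        ]
[540. 166.  84.] [534. 158.  84.]
[655. 178.  84.] [652. 178.  84.]
[667.  60.  84.] [666.  67.  84.]
```

```bash
python3 -m inch '[[0.3,-0.2,0,0.2],[0.6,-0.4,0,0.4],[0.98,-0.66,0,0.52],[0.98,-0.66,0,0.52],[0.98,-0.66,0,0.52]]' 1 20; python3 - <<'E'
from h import *
s=sense();print(s['t'],s['ee_pos'],s['ft_force'],to_tool(s,[495,-192.5,190]))
x=R.from_quat(s['ee_rot']).as_matrix();print(x.round(3))
E
```

```text
t: 1.22
ee_pos: [294.7, -484.2, 242.7]
ee_rot: [0.998, 0.056, 0.0, -0.0]
ft_force: [-0.0, -0.1, -0.5]
gripper_width: 25.8
gripper_force: 0.0
1.2167 [ 294.68605815 -484.20156227  242.68749825] [-0.00874006 -0.09922936 -0.51604116] [ 2.31612283 -2.67488961  0.52885304]
[[ 0.994  0.112  0.001]
 [ 0.112 -0.994  0.   ]
 [ 0.001 -0.    -1.   ]]
```

```bash
python3 -m inch '[[0.3,-0.33,0,0],[0.6,-0.66,0,0],[0.9,-1,0,0]]' >/dev/null; python3 -m inch '[[0.3,-0.33,0,0],[0.6,-0.66,0,0],[0.9,-1,0,0]]' >/dev/null;  python3 -m inch '[[0.16,-0.22,0,0],[0.16,-0.37,0,0],[0.16,-0.37,0,0],[0.16,-0.37,0,0]]'; python3 - <<'E'
from h import *
import cv2
s=sense();im=camera('wrist');print(s['t'],s['ee_pos'],to_tool(s,[495,-192.5,175]));cv2.imwrite('pics/w1.png',im)
W=wristW(s)
print(proj('wrist',[495,-192.5,150],W))
for d in recognise('wrist','nozzle_top')[:2]:print(d,ray('wrist',d['rect'][:2],150,W))
print(proj('wrist',s['ee_pos']+np.array([0,0,-11]),W))
E
```

```text
t: 2.05
ee_pos: [450.5, -245.7, 242.3]
ee_rot: [0.999, 0.054, -0.0, 0.0]
ft_force: [0.3, -0.7, -0.2]
gripper_width: 0.1
gripper_force: 0.0
2.05 [ 450.45439456 -245.74284898  242.34924155] [ 0.50034077 -0.48149438  0.67329451]
[194.37954736 138.66938301]
{'rect': [198.4, 163.7, 44.1, 92.6], 'confidence': 0.8} [ 475.69133948 -196.55030253  150.        ]
{'rect': [166.6, 2.6, 25.8, 5.2], 'confidence': 0.32} [ 584.66379684 -169.58373326  150.        ]
[256.2871278  245.73323094]
```

View pics/w1.png

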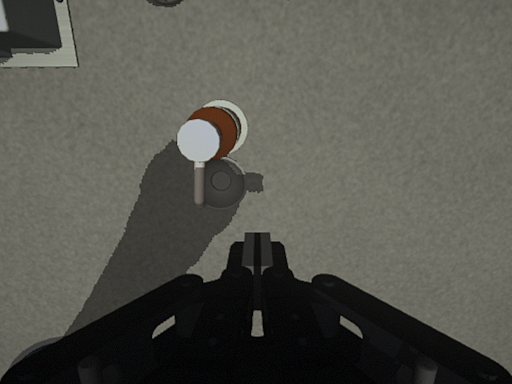

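The head sits at about (198,140), close to the prediction of (194,139). I'll move in closer and check again with the arm settled.

```bash
python3 -m inch '[[0.0,-0.1,0.2,0],[0,-0.1,0.3,0],[0,-0.1,0.3,0],[0,-0.1,0.3,0],[0,-0.1,0.3,0]]'; python3 - <<'E'
from h import *
import cv2
s=sense();im=camera('wrist');cv2.imwrite('pics/w2.png',im)
W=wristW(s)
g=cv2.cvtColor(im,6)
n,l,st,ce=cv2.connectedComponentsWithStats((g>185).astype('uint8'))
for i in range(1,n):
    if st[i,4]>300: print(st[i],ce[i],ray('wrist',ce[i],150,W))
print(s['t'],s['ee_pos'],proj('wrist',[495,-192.5,150],W))
print('to',to_tool(s,[495,-194,175]))
E
```

```text
t: 2.57
ee_pos: [449.8, -236.1, 212.8]
ee_rot: [0.999, 0.053, 0.0, 0.0]
ft_force: [-0.1, -1.2, -0.6]
gripper_width: -0.2
gripper_force: 0.0
2.5667 [ 449.78664667 -236.11086258  212.78883221] [199.46461905 143.94176566]
to [ 0.49441743 -0.3705145   0.37792485]
```

```bash
python3 - <<'E'
from h import *
import cv2
s=sense();im=cv2.imread('pics/w2.png');W=wristW(s)
g=cv2.cvtColor(im,6);print(g[135:160:6,180:220:6])
c=cv2.HoughCircles(g[80:220,120:280],cv2.HOUGH_GRADIENT,1,20,param1=100,param2=15,minRadius=18,maxRadius=38)
for k in c[0][:4]: print(k+[120,80,0],ray('wrist',k[:2]+[120,80],150,W))
E
```

```text
[[100 181 182 181 183 182 183]
 [167 181 180 181 182 182 181]
 [162 181 181 181 180 182 182]
 [ 64 179 181 181 182 178 180]
 [ 63 183 181 181 183 179 182]]
[225.5 129.5  29. ] [ 506.52380005 -209.20036572  150.        ]
[204.5        145.5         23.79999924] [ 494.42021784 -195.8402404   150.        ]
[223.5        188.5         27.10000038] [ 465.57609761 -210.85758208  150.        ]
```

```bash
python3 -m inch '[[0.25,-0.18,0.1,0],[0.49,-0.36,0.2,0],[0.49,-0.36,0.3,0],[0.49,-0.36,0.3,0],[0.49,-0.36,0.3,0]]'|head -2;  python3 -m inch '[[0,0,0.14,0],[0,0,0.20,0],[0,0,0.26,0],[0,0,0.26,0],[0,0,0.26,0]]'
```

```text
t: 3.03
ee_pos: [494.3, -194.6, 182.4]
t: 3.45
ee_pos: [494.4, -194.8, 156.7]
ee_rot: [0.999, 0.054, -0.0, 0.0]
ft_force: [-1.2, -1.6, 3.3]
gripper_width: 0.2
gripper_force: 1.7
```

```bash
python3 -m inch '[[0,0,0.03,0],[0,0,0.06,0],[0,0,0.075,0],[0,0,0.075,0],[0,0,0.075,0]]'
```

```text
t: 3.87
ee_pos: [495.0, -194.7, 150.6]
ee_rot: [0.999, 0.054, 0.001, 0.001]
ft_force: [-11.0, 0.1, 32.1]
gripper_width: -0.2
gripper_force: 15.9
```

```bash
python3 -m inch '[[0,0,-0.2,0],[0,0,-0.5,0],[0,0,-0.8,0],[0,0,-0.8,0]]'|head -2;  python3 -m inch '[[0,-0.33,0,0],[0,-0.66,0,0],[0,-1,0,0]]' -0.6|head -2;python3 -m inch '[[0,-0.33,0,0],[0,-0.66,0,0],[0,-1,0,0],[0,-1,0,0],[0,-1,0,0]]'; python3 - <<'E'
from h import *
import cv2
s=sense();im=camera('wrist');cv2.imwrite('pics/w3.png',im)
W=wristW(s);print(s['t'],s['ee_pos'],W.tolist())
for n in('lid_tab','slide_nub'): print(n,recognise('wrist',n)[:2])
E
```

```text
t: 4.2
ee_pos: [496.7, -194.6, 234.1]
t: 4.45
ee_pos: [483.5, -93.8, 228.8]
t: 4.87
ee_pos: [472.9, 6.4, 228.9]
ee_rot: [0.998, 0.056, 0.0, -0.0]
ft_force: [-0.4, -1.1, 0.3]
gripper_width: 68.5
gripper_force: 0.0
4.8667 [472.92630346   6.4006779  228.90135463] [[0.11066872186083394, 0.9512826639086173, 0.28777374332730815, 545.9434214205522], [-0.9938566296774575, 0.10627667608823282, 0.030891224737769077, 14.010485146470797], [-0.0011973503463498874, -0.2894245350113893, 0.9572000861291156, 361.50408063779474], [0.0, 0.0, 0.0, 1.0]]
lid_tab [{'rect': [145.0, 72.2, 133.4, 143.3], 'confidence': 0.83}]
slide_nub [{'rect': [239.3, 52.9, 55.7, 61.2], 'confidence': 0.66}]
```

View pics/w3.png

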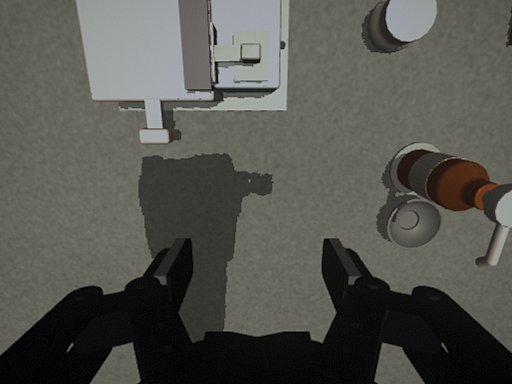

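```bash
python3 - <<'E'
from h import *
s=sense();W=wristW(s)
tab=ray('wrist',(154.5,135),95,W);print('tab',tab)
print(ray('wrist',(92,99),82,W),ray('wrist',(215,99),82,W))
nub=ray('wrist',(251,49.5),110,W);print('nub',nub)
yaw=0.105;d=nub-tab;c,q=np.cos(yaw),np.sin(yaw);print('nub in box rel tab',c*d[0]+q*d[1],-q*d[0]+c*d[1])
print('to tab above',to_tool(s,[*tab[:2],130]))
E
```

```text
tab [511.9369304  101.85788258  95.        ]
[537.06467454 163.91779845  82.        ] [549.14379716  50.71853183  82.        ]
nub [589.19196571  20.69689801 110.        ]
nub in box rel tab 68.32330504439906 -88.81087707458431
to tab above [ 0.49042209 -0.93344516  0.98692621]
```

```bash
python3 -m inch '[[0.25,-0.32,0.2,0],[0.49,-0.64,0.4,0],[0.49,-0.945,0.6,0],[0.49,-0.945,0.8,0],[0.49,-0.945,0.9,0]]'|head -2;  python3 -m inch '[[0,0,0.1,0],[0,0,0.1,0]]'|head -2; python3 - <<'E'
from h import *
import cv2
s=sense();im=camera('wrist');cv2.imwrite('pics/w4.png',im)
W=wristW(s);print(s['t'],s['ee_pos'],to_tool(s,[512,103,78]),proj('wrist',[512,102.5,95],W))
E
```

```text
t: 5.43
ee_pos: [510.7, 104.6, 136.2]
t: 5.6
ee_pos: [511.1, 102.2, 127.4]
5.6 [511.14754212 102.18804242 127.37342129] [ 0.0104063  -0.00745145  0.49370867] [256.0137129  228.49572285]
```

View pics/w4.png

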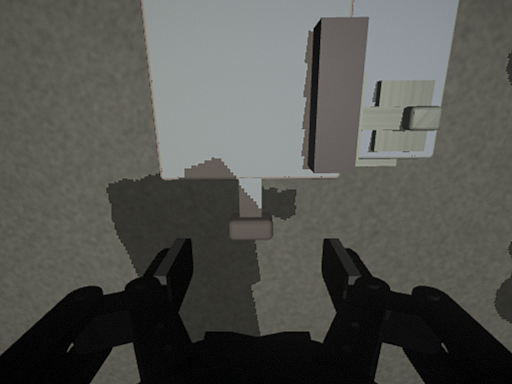

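```bash
python3 -m inch '[[0.01,-0.03,0.15,0],[0.01,-0.03,0.3,0],[0.01,-0.03,0.42,0],[0.01,-0.03,0.49,0],[0.01,-0.03,0.49,0]]'|head -4;  python3 -m inch '[[0,0,0,0],[0,0,0,0],[0,0,0,0],[0,0,0,0],[0,0,0,0]]' 1 35
```

```text
t: 6.07
ee_pos: [512.0, 106.3, 79.1]
ee_rot: [0.999, 0.053, -0.001, 0.0]
ft_force: [-0.3, 0.1, -0.7]
t: 6.48
ee_pos: [512.6, 106.7, 80.2]
ee_rot: [0.999, 0.054, 0.0, 0.0]
ft_force: [1.5, -1.3, 1.5]
gripper_width: 27.3
gripper_force: 39.3
```

Gripped at about 28 mm. Now a gentle tug: 4 mm first, then a little more.

```bash
python3 -m inch '[[0,0,-0.02,0],[0,0,-0.04,0],[0,0,-0.04,0],[0,0,-0.04,0],[0,0,-0.04,0]]';python3 -m inch '[[0,0,-0.02,0],[0,0,-0.04,0],[0,0,-0.06,0],[0,0,-0.06,0],[0,0,-0.06,0]]'
```

```text
t: 6.9
ee_pos: [512.8, 106.7, 84.1]
ee_rot: [0.999, 0.054, 0.0, 0.0]
ft_force: [5.8, -2.4, -3.3]
gripper_width: 27.3
gripper_force: 38.8
t: 7.32
ee_pos: [512.9, 106.7, 89.8]
ee_rot: [0.999, 0.054, 0.001, -0.0]
ft_force: [9.1, -1.9, -12.0]
gripper_width: 27.5
gripper_force: 37.6
```

```bash
python3 -m inch '[[0,0,-0.02,0],[0,0,-0.04,0],[0,0,-0.04,0],[0,0,-0.04,0]]'; python3 - <<'E'
from h import *
import cv2
im=camera('wrist');cv2.imwrite('pics/w5.png',im)
E
```

```text
t: 7.65
ee_pos: [512.9, 106.6, 93.2]
ee_rot: [0.999, 0.054, 0.0, -0.0]
ft_force: [14.9, -1.8, -25.9]
gripper_width: 27.4
gripper_force: 36.7
```

View pics/w5.png

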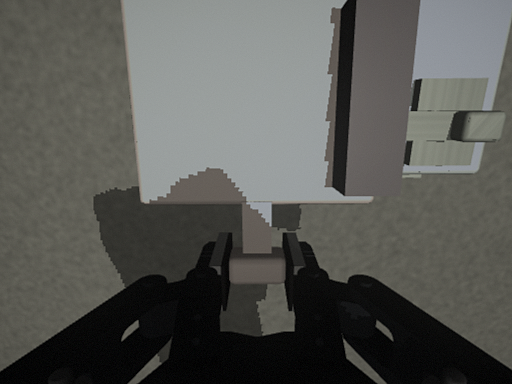

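Caught: the force climbs to 26 N with the lid stopped, so the tug is done. I'll lower the lid, release it and go to the slide.

```bash
python3 -m inch '[[0,0,0.05,0],[0,0,0.1,0],[0,0,0.13,0],[0,0,0.13,0]]'|head -2;  python3 -m inch '[[0,0,0,0],[0,0,0,0],[0,0,0,0],[0,0,0,0]]' -0.6 20|tail -3; python3 -m inch '[[0,0,-0.3,0],[0,0,-0.6,0],[0,0,-0.8,0],[0,0,-0.8,0],[0,0,-0.8,0]]'|head -2; python3 - <<'E'
from h import *
import cv2
s=sense();im=camera('wrist');cv2.imwrite('pics/w6.png',im);print(s['t'],s['ee_pos'])
E
```

```text
t: 8.03
ee_pos: [511.9, 106.7, 80.3]
ft_force: [0.2, -0.2, 0.6]
gripper_width: 68.1
gripper_force: 0.0
t: 8.78
ee_pos: [512.7, 107.1, 161.7]
8.7833 [512.72172802 107.05593432 161.69684597]
```

View pics/w6.png

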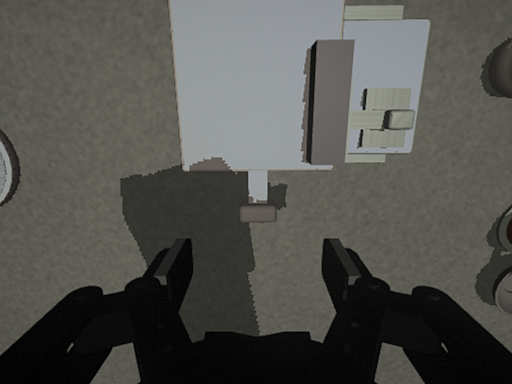

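```bash
python3 - <<'E'
from h import *
s=sense();W=wristW(s)
tab=ray('wrist',(258,212),95,W);nub=ray('wrist',(401,117),110,W);print(tab,nub)
u=np.array([np.cos(.106),np.sin(.106),0])
for b,z in((-25,125),(-25,103),(1,103)):
    P=nub+u*b;P[2]=z;print(P,to_tool(s,P))
E
```

```text
[511.78600875 105.79299171  95.        ] [588.95177522  25.42263443 110.        ]
[564.09209377  22.77759421 125.        ] [0.42562528 0.8924785  0.35703287]
[564.09209377  22.77759421 103.        ] [0.42554767 0.89247876 0.57703285]
[589.94616248  25.52843604 103.        ] [0.68554725 0.89293545 0.57712458]
```

```bash
python3 -m inch '[[0.2,0.3,0,0],[0.38,0.6,0,0],[0.40,0.9,0,0],[0.40,0.9,0,0],[0.40,0.9,0,0]]' 1 20|head -2;  python3 -m inch '[[0,0,0.2,0],[0,0,0.4,0],[0,0,0.58,0],[0,0,0.58,0],[0,0,0.58,0]]'; python3 -m inch '[[0.06,0,0,0],[0.12,0,0,0],[0.18,0,0,0],[0.18,0,0,0]]'
```

```text
t: 9.25
ee_pos: [561.2, 20.1, 159.2]
t: 9.67
ee_pos: [560.8, 22.8, 102.0]
ee_rot: [0.999, 0.055, -0.001, -0.0]
ft_force: [0.5, 0.1, 1.0]
gripper_width: -0.0
gripper_force: 0.0
t: 10.0
ee_pos: [581.1, 24.1, 103.5]
ee_rot: [0.999, 0.054, 0.001, -0.0]
ft_force: [0.4, -0.5, -0.8]
gripper_width: -0.5
gripper_force: 0.0
```

```bash
python3 -m inch '[[0.04,0,0,0],[0.08,0,0,0],[0.08,0,0,0],[0.08,0,0,0]]';python3 -m inch '[[0.03,0,0,0],[0.06,0,0,0],[0.06,0,0,0],[0.06,0,0,0]]'; python3 - <<'E'
from h import *
import cv2
s=sense();im=camera('wrist');cv2.imwrite('pics/w7.png',im);print(s['t'],s['ee_pos'])
E
```

```text
t: 10.33
ee_pos: [587.8, 24.6, 102.8]
ee_rot: [0.999, 0.054, 0.0, -0.0]
ft_force: [-0.2, -1.5, -0.0]
gripper_width: 0.1
gripper_force: 0.0
t: 10.67
ee_pos: [589.9, 24.7, 102.0]
ee_rot: [0.999, 0.054, -0.004, 0.001]
ft_force: [-29.3, -2.6, 17.8]
gripper_width: 0.3
gripper_force: 14.4
10.6667 [589.89202855  24.73412819 101.9826392 ]
```

View pics/w7.png

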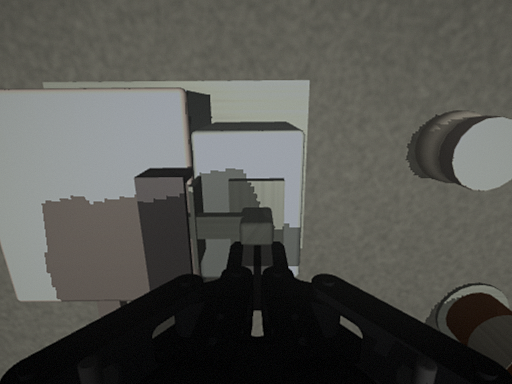

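Stopped dead at 29 N, with the TCP at the computed end position, so the slide is at its other end. Now back to the tab.

```bash
python3 -m inch '[[-0.1,0,0,0],[-0.2,0,0,0],[-0.3,0,-0.2,0],[-0.3,0,-0.4,0],[-0.3,0,-0.6,0]]'|head -2;  python3 -m inch '[[-0.1,-0.3,0,0],[-0.2,-0.6,0,0],[-0.4,-0.9,0,0],[-0.4,-0.9,0,0],[-0.4,-0.9,0,0]]' -0.6 20; python3 - <<'E'
from h import *
import cv2
s=sense();print(s['t'],to_tool(s,[512.3,106,78]))
E
```

```text
t: 11.13
ee_pos: [563.2, 21.9, 163.6]
t: 11.55
ee_pos: [513.5, 108.7, 163.1]
ee_rot: [0.998, 0.055, 0.0, -0.0]
ft_force: [-0.5, -0.7, 0.7]
gripper_width: 60.3
gripper_force: 0.0
11.55 [-0.01566894  0.02521323  0.85145553]
```

```bash
python3 -m inch '[[-0.015,0.025,0.2,0],[-0.015,0.025,0.4,0],[-0.015,0.025,0.6,0],[-0.015,0.025,0.75,0],[-0.015,0.025,0.81,0]]'|head -2;  python3 -m inch '[[0,0,0,0],[0,0,0,0],[0,0,0,0],[0,0,0,0],[0,0,0,0]]' 1 45; python3 -m inch '[[0.003,0,-0.03,0],[0.006,0,-0.07,0],[0.01,0,-0.11,0],[0.014,0,-0.15,0],[0.014,0,-0.15,0]]'
```

```text
t: 11.97
ee_pos: [512.6, 103.3, 79.8]
t: 12.38
ee_pos: [513.4, 106.4, 83.0]
ee_rot: [0.999, 0.055, 0.001, -0.001]
ft_force: [-1.9, 11.0, 1.4]
gripper_width: 27.3
gripper_force: 47.6
t: 12.8
ee_pos: [515.2, 106.6, 98.5]
ee_rot: [0.999, 0.055, 0.001, -0.001]
ft_force: [1.9, 10.6, -3.8]
gripper_width: 27.1
gripper_force: 47.1
```

Free: 15 mm up with only 4 N. Continue along the arc.

```bash
python3 -m inch '[[0.013,-0.005,-0.08,0],[0.028,-0.01,-0.15,0],[0.048,-0.015,-0.22,0],[0.072,-0.015,-0.295,0],[0.1,-0.015,-0.365,0]]'|sed -n '2p;4,6p'; python3 -m inch '[[0.03,0,-0.07,0],[0.06,0,-0.14,0],[0.101,0,-0.205,0],[0.145,0,-0.27,0],[0.186,0,-0.33,0]]'; python3 -m inch '[[0.045,0,-0.06,0],[0.096,0,-0.117,0],[0.15,0,-0.17,0],[0.203,0,-0.224,0],[0.203,0,-0.224,0]]'
```

```text
ee_pos: [524.9, 107.9, 134.7]
ft_force: [3.5, 3.6, -6.4]
gripper_width: 26.9
gripper_force: 46.3
t: 13.63
ee_pos: [543.1, 109.9, 167.4]
ee_rot: [0.999, 0.054, 0.001, -0.0]
ft_force: [3.4, 5.4, -7.8]
gripper_width: 27.1
gripper_force: 45.1
t: 14.05
ee_pos: [563.8, 112.3, 190.2]
ee_rot: [0.999, 0.054, 0.001, -0.001]
ft_force: [-0.1, 6.2, -4.3]
gripper_width: 26.9
gripper_force: 45.4
```

```bash
python3 -m inch '[[0,0,0,0],[0,0,0,0],[0,0,0,0],[0,0,0,0],[0,0,0,0]]'; python3 - <<'E'
from h import *
import cv2
im=camera('side')[110:270,180:380];cv2.imwrite('pics/e.png',cv2.resize(im,None,fx=3,fy=3,interpolation=2))
E
```

```text
t: 14.47
ee_pos: [562.9, 112.2, 189.4]
ee_rot: [0.999, 0.054, 0.0, -0.001]
ft_force: [2.2, 5.6, -5.4]
gripper_width: 26.6
gripper_force: 45.3
```

View pics/e.png

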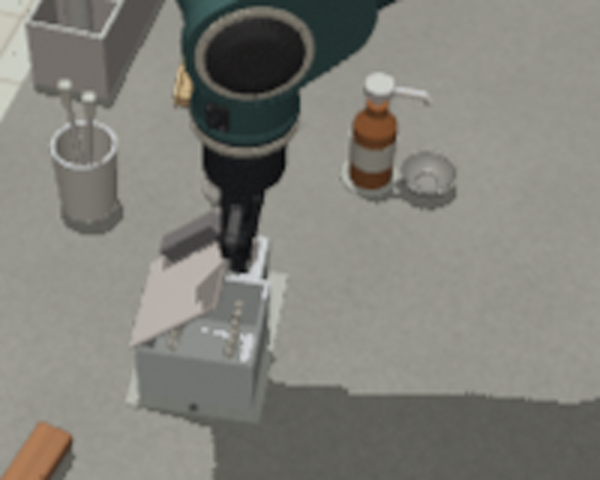

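The lid stands open about 45°, from its hinge edge near (140,345) up to the gripper near (235,255), and the swabs show inside. The pump is up, and the bystanders in view haven't moved.

```bash
python3 -c "
from cell import *
print(job_done())"
```

```text
the job is handed in; nothing more can be done
None
```

The pump was pressed and came back up, the tug showed the lid was caught, the slide was pushed to its other end to free it, and I handed in with the gripper holding the lid open at about 45° by its tab; the hand-in returned no verdict.

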